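Send the read plaque on to its storage bay

ROBOT

A 7-joint arm with a two-finger parallel gripper is mounted at the origin on the work surface. World frame = base frame: x ahead of the robot, y to its left, z up, the work surface at z = 0. Lengths are in mm, angles in rad, forces in N, time in s.
With the tool pointing down it reaches from about 400 to 850 mm from the base axis. Payload 6.9 kg.
Tool frame: the origin (TCP) lies at the very end of the fingers, on their centre line; the grasp point (between the pads) lies manip.grip_depth behind it (manip.grip_depth is the distance from the TCP to the grasp point, in mm); z points along the fingers, y is the line along which they close (so a half turn about z gives the same grasp; the last joint's range is limited). The gripper opens to 85 mm and grips with 20 to 120 N. Pads are 22 mm wide; open, the fingers measure 114 mm over their backs; the gripper's body (76 mm by 85 mm) begins 54 mm behind the grasp point. The pads swing forward as they close: fully open they stand 13 mm farther back than shut.
Start: joints at [-1.145, 0.507, -0.238, 1.5, 0.126, 1.149, -0.155], TCP at [197.097, 593.097, 231.275] pointing down, gripper open.
Joint ranges: [-3.08, 3.08], [-0.24, 2.05], [-1.43, 1.35], [0, 2.5], [-1.52, 4.66], [0.17, 1.96], [-2.89, 2.89]. Speed limits (rad/s): [2.39, 2.39, 3.14, 3.14, 3.14, 3.14, 3.14].

INTERFACE

Orientations are given as a unit quaternion [x, y, z, w].
In Python, from plant import manip gives the robot as it stands.
- The arm moves only by the shell command python3 -m crank 'ROWS' [OPENING] [FORCE]. ROWS is JSON, a list that holds one entry, the list of rows, each a list of 6 numbers: the shift along the tool's x, y, z in mm, then the turn, a rotation vector about the tool's x, y, z in degrees. In form: [[[dx, dy, dz, ax, ay, az], ...]]. A call has 1 to 8 rows; each row is the pose to reach, as a shift and turn from the pose commanded when the call began, along the tool's axes at that moment; what a row does not reach only later rows make up. A row lasts 1/8 s, in which the tool goes at most 62.5 mm and 10.7 degrees, less where a joint would pass 70% of its speed; a pose out of reach is approached as far as the arm can. A call with a gripper value outside its range is refused whole. OPENING is the opening, from -1 (shut) to 1 (fully open), so that 0 is half open, set as the call begins (- or left out, the last holds). The fingers move at their own pace and stop on an object; FORCE is the grip in N (left out, the last holds). Time passes only in rows, so rows that repeat a pose let the fingers close. It gives the time, the measured TCP pose, the force, the opening and the grip force at its end, in the units of the state.
- manip.get_obs(): the state, without advancing time (a new reading comes with each control period).
- manip.snapshot(name): name is "scene" or "top"; returns the picture (480x640x3 uint8, red, green, blue); there is no depth.
- manip.camera_info(name): a dict with "mtx" (3x3 intrinsics, pixels), "k1" (the pictures are not rectified: a ray, as slopes to the right and down, at radius r is drawn at 1 + k1 r^2 times it, then the intrinsics apply), "origin" and "attitude" of the camera in the world. Camera axes: x right, y up, looking along -z (the intrinsics and any distortion apply to the point x, -y, -z); pixel columns grow to the right and rows downward; lengths in mm; the calibration is good to about 2 mm. A picture is of the moment at which its call begins. camera_info takes no time and is no camera call.
- manip.job_done(): hands the job in; it is judged then, once.
The state is a dict: "t": time; "joints": joint angles; "joint_velocities": joint speeds; "joint_torque": joint torques, N m; "position": TCP position; "ee_rot": TCP orientation; "ft_force": force on the tool from outside, world axes, zero at the start; "torque": the same for the moment, N m; "finger_gap": finger opening in mm; "grasp_force": force on a finger pad.
Only numpy, scipy, OpenCV 4.12 (cv2) and the standard library are available. Lean on these libraries where they do the work, as an engineer would, in place of code of your own. Each camera call takes 0.05 s, during which the arm holds its last target. There are 200 camera calls.

TASK

The blue plaque with the two cut corners has just been read: draw it out of the black plaque reader on the left, then push it across the counter into the aluminium storage bay on the right, cut-cornered end first, until it is fully home against the bay's rear wall and lies straight. Slide it on the counter all the way rather than lifting it, and leave everything else where it is. The gripper does not fit under the bay's roof, so let go of the plaque on the open counter before it enters the bay and take it afresh from its square end.

Things in the scene. Friction and masses are not known exactly. Their poses are not given: they have to be found in the camera images.
- plaque: The plaque to move: loose flat blue ceramic slab, 56 wide (x) x 120 long (y) x 16 mm thick, about 0.26 kg. Origin: centre of its underside. Nose end (both corners cut 14 mm at 45 degrees, 28 mm end face) at y = -60 mm, square tail end at y = +60 mm. It starts flat on the counter, tail in the reader, nose sticking 55 to 70 mm out of the mouth, about parallel to the reader's y axis.
- nose (a point): Middle of the plaque's nose (cut-cornered) end face, at the underside.
- tail (a point): Middle of the plaque's square tail end face, at the underside.
- reader: Plaque reader, fixed: low black box with clear roof, 100 wide (x) x 130 deep (y) mm, 34 mm high (44 over the rear 35 mm). Origin: centre of its underside. Its tunnel, 72 wide x 26 mm high, has the counter as floor, opens at local y = -65 mm (about world -y, to the right) and is closed at y = +57 mm. Place and yaw vary.
- bay: Storage bay, fixed: low aluminium tunnel with clear roof, 100 wide (x) x 130 deep (y) x 34 mm high. Origin: centre of its underside. Inside 72 wide x 26 mm high, the counter as floor; opens at local y = +65 mm (about world +y, to the left), inner face of rear wall at y = -57 mm. Plaque fully home: nose on that wall, tail 2 mm inside the mouth. Place and yaw vary.
- spare_a: Bystander: blue ceramic plaque with four square corners, 56 x 120 x 16 mm, flat beside the reader. Origin at the centre of its underside, y along its length.
- spare_b: Bystander: the same kind of square-cornered plaque, flat beside the bay. Origin at the centre of its underside, y along its length.
- cup: Bystander: grey rubber chip cup, rim diameter 84, 85 mm high, beyond the open part of the counter. Origin at the centre of its underside.
- dealer: Bystander: pewter dealer button, a disc of diameter 76, 18 mm high. Origin at the centre of its underside.
- lammer: Bystander: black lammer button, a disc of diameter 50, 9 mm high, on the robot's side of the counter. Origin at the centre of its underside.
- die_a: Bystander: translucent red die, 20 mm, on the robot's side. Origin at the centre of its underside.
- die_b: Bystander: the other red die, 20 mm. Origin at the centre of its underside.
Not all that is in view belongs to the job. What is shaped like the plaque but green or red is not meant.

How it is judged (in metres and radians):
On the way, in this order (a step that is already met when the one before it is completed fails the run):
1. The plaque has been drawn right out of the reader: its tail is clear of the mouth (y of tail in the frame of reader below -0.068 m), for 0.1 s.
2. The plaque lies let go on the open counter, between reader and bay, with its nose not yet in the bay (contact force between the fingers and plaque below 0.1 N and y of tail in the frame of reader below -0.068 m and y of nose in the frame of bay above 0.06 m and height (world z) of plaque below 0.006 m), for 0.1 s.
At the end, for the whole second after the job is handed in: The plaque lies flat and still on the counter inside the bay, nose end first, its nose within 8 mm of the bay's rear wall, within 12 mm of the bay's centre line and within 0.13 rad (7 degrees) of straight (y of nose in the frame of bay between -0.062 and -0.049 m and x of plaque in the frame of bay between -0.012 and 0.012 m and angle between the y axis of plaque and the y axis of bay, either way round below 0.13 rad and angle between plaque's own z axis and vertical below 0.06 rad and height (world z) of plaque below 0.005 m and linear speed of plaque below 0.01 m/s); the robot touches nothing.
It fails at once if The plaque is lifted off the counter (its underside centre more than 20 mm up) (height (world z) of plaque above 0.02 m).
It fails at once if A bystander (spare plaque, cup, dealer button, lammer or die) is shifted more than 25 mm (distance of any of spare_a, spare_b, cup, dealer, lammer, die_a, die_b from where it was at the start of the episode above 0.025 m).
It also fails if it takes over 64 s, if anything falls off the work surface, if the arm or the gripper's body presses on something with over 40 N, if the wrist force passes 120 N, or if a joint passes its speed limit or range.

## Working session

There is one attempt and no reset: what is moved stays moved. The work goes in short steps, Python scripts to look and compute and a shell command to move; the robot and the scene stay as the last step left them, time stands still between calls to the robot, and variables do not carry over. Pictures are saved under pics/ and viewed, at most 10 in all, crops included, and the job is handed in when it is done.

```bash
mkdir -p pics; ls; python3 - <<'E'
from plant import manip
import cv2,numpy as np
print(manip.grip_depth)
for n in("scene","top"):
    cv2.imwrite(f"pics/{n}0.png",manip.snapshot(n)[:,:,::-1]); print(n,manip.camera_info(n))
o=manip.get_obs(); print(o)
E
```

```text
pics
18.700000000000003
scene {'mtx': array([[438.53641086,   0.        , 321.74815276],
       [  0.        , 438.53641086, 241.90911724],
       [  0.        ,   0.        ,   1.        ]]), 'k1': -0.06409012462691169, 'origin': array([1071.20758379, -386.33403509,  762.43151141]), 'attitude': array([0.33458428, 0.15844162, 0.3951379 , 0.84072329])}
top {'mtx': array([[484.57525253,   0.        , 323.37902168],
       [  0.        , 484.57525253, 246.03721063],
       [  0.        ,   0.        ,   1.        ]]), 'k1': -0.10344671267503905, 'origin': array([ 392.1987284 ,   29.55212671, 1342.48978554]), 'attitude': array([-0.04115182,  0.02772149,  0.71175721, -0.7006709 ])}
{'t': 0.1, 'joints': array([-1.14453003,  0.50820588, -0.23755193,  1.50100925,  0.12566912,
        1.14890364, -0.15479538]), 'joint_velocities': array([-0.00031972, -0.00392127, -0.0003772 , -0.00338808,  0.00085582,
        0.00133806,  0.001973  ]), 'joint_torque': array([-4.61436692e-03, -6.21829319e+01, -2.19452061e+00, -2.50204289e+01,
        1.25977464e-02,  7.87771598e-03, -4.29943185e-06]), 'position': array([196.96900374, 592.68680787, 230.55519674]), 'ee_rot': array([ 1.59687111e-01,  9.87167378e-01, -7.60383481e-04, -1.25737137e-04]), 'ft_force': array([ 0.38783783,  1.01997927, -0.01991082]), 'torque': array([ 0.04667705, -0.06445655,  0.03257062]), 'grasp_force': 0.0, 'finger_gap': 85.31465719865538}
```

View pics/top0.png

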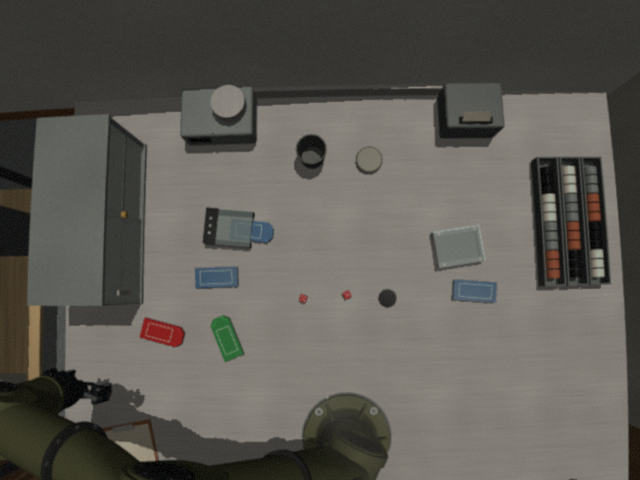

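View pics/scene0.png

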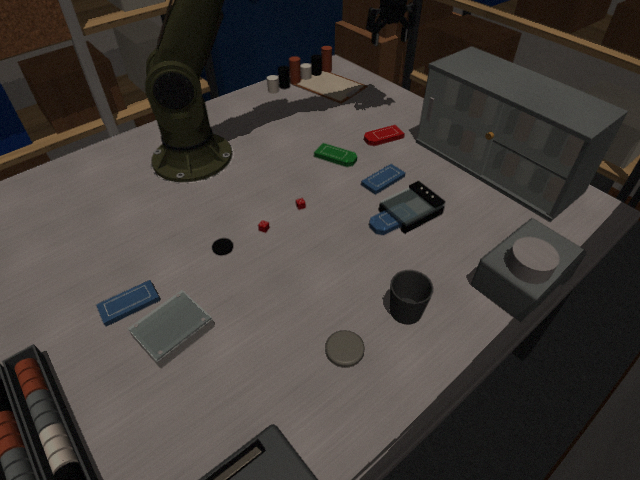

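Top view: blue candidates are (262,232), sticking out of the black reader with a cut nose; (216,277), a loose square plaque beside the reader; and (474,290), a loose square plaque beside the bay. The one at (262,232) fits, because it is in the reader and has cut corners. The bay is at (458,247), dice at (303,298) and (347,295), lammer at (387,298), cup at (311,150), and the dealer button at (369,159). I'll confirm with a crop and measure.

```bash
cat > h.py <<'E'
from plant import manip
import cv2,numpy as np
from scipy.spatial.transform import Rotation as R
def cast(n,px,z):
    c=manip.camera_info(n); p=np.array(px,float).reshape(-1,1,2)
    u=cv2.undistortPoints(p,c["mtx"],np.array([c["k1"],0,0,0,0.]))[:,0]
    d=np.c_[u[:,0],-u[:,1],-np.ones(len(u))]@R.from_quat(c["attitude"]).as_matrix().T
    o=c["origin"]; return (o+d*((z-o[2])/d[:,2])[:,None])
def blues(im,lo=300):
    h=cv2.cvtColor(im,cv2.COLOR_RGB2HSV); m=cv2.inRange(h,(100,90,60),(125,255,255))
    m=cv2.morphologyEx(m,cv2.MORPH_CLOSE,np.ones((5,5)))
    return [c for c in cv2.findContours(m,cv2.RETR_EXTERNAL,cv2.CHAIN_APPROX_NONE)[0] if cv2.contourArea(c)>lo]
E
python3 - <<'E'
from h import *
im=manip.snapshot("top")
for c in blues(im,150):
    P=cast("top",c.reshape(-1,2),16)[:,:2]; r=cv2.minAreaRect(P.astype(np.float32))
    print(cv2.boundingRect(c),cv2.contourArea(c),r)
a=cv2.resize(im[190:310,190:290],None,fx=5,fy=5,interpolation=cv2.INTER_CUBIC)[:,:,::-1]
b=cv2.resize(im[215:285,420:500],None,fx=3.75,fy=5,interpolation=cv2.INTER_CUBIC)[:,:,::-1]
b=cv2.copyMakeBorder(b,0,600-b.shape[0],0,0,cv2.BORDER_CONSTANT)
cv2.imwrite("pics/crop.png",np.hstack([a,b]))
E
```

```text
(196, 269, 34, 19) 429.0 ((439.2676696777344, 361.626220703125), (50.11837387084961, 92.48800659179688), 0.4263579845428467)
(251, 222, 22, 20) 331.0 ((564.81494140625, 223.72982788085938), (57.353755950927734, 52.942283630371094), 85.63114166259766)
```

View pics/crop.png

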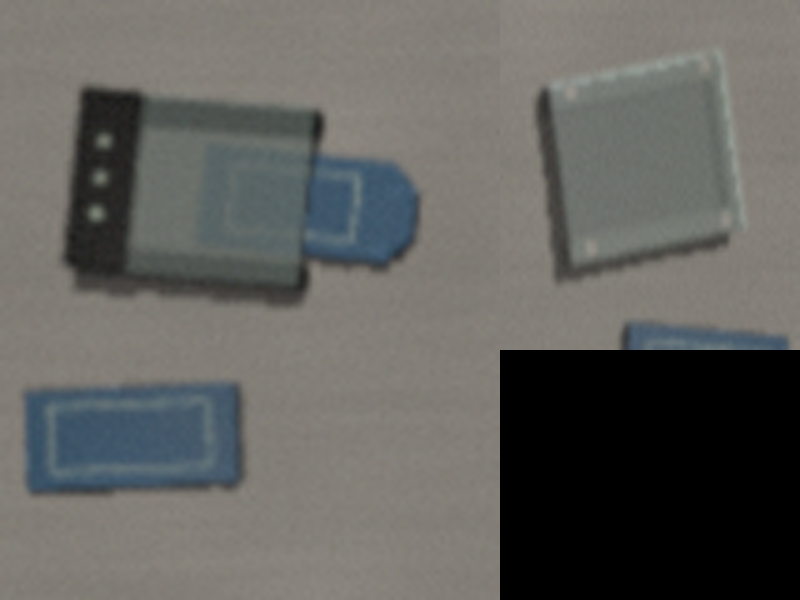

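The crop confirms it: the plaque in the reader has two cut corners at (272,225) and (268,243), and the loose one is square. Next I'll cast the corners.

```bash
python3 - <<'E'
from h import *
np.set_printoptions(precision=1,suppress=True)
A=lambda L:[(190+u/5-.4,190+v/5-.4) for u,v in L]
B=lambda L:[(420+(u-500)/3.75-.4,215+v/5-.4) for u,v in L]
rm=cast("top",A([(322,112),(306,288)]),34);rr=cast("top",A([(83,90),(68,263)]),44)
print("reader mouth",rm,"rear",rr)
pl=cast("top",A([(320,153),(385,160),(418,185),(413,235),(382,266),(310,261)]),16);print("plaque",pl)
b=cast("top",B([(548,88),(720,50),(745,228),(572,268)]),34);print("bay",b,np.linalg.norm(b-np.roll(b,-1,0),axis=1),b.mean(0))
im=manip.snapshot("scene")
a=cv2.resize(im[280:380,90:230],None,fx=5,fy=5,interpolation=cv2.INTER_CUBIC)[:,:,::-1]
cv2.imwrite("pics/bay_s.png",a)
# two small objects
for n,p,z in [("dieA",(303,298),20),("dieB",(347,295),20),("lam",(387,298),9),("cup",(311,150),85),("deal",(369,159),18),("spB",(474,290),16)]: print(n,cast("top",[p],z)[0])
E
```

```text
reader mouth [[617.4 242.7  34. ]
 [520.4 251.5  34. ]] rear [[630.7 373.5  44. ]
 [535.3 380.8  44. ]]
plaque [[597.5 246.8  16. ]
 [592.8 210.4  16. ]
 [578.5 192.1  16. ]
 [550.7 195.   16. ]
 [533.7 212.3  16. ]
 [537.2 252.3  16. ]]
bay [[ 553.2 -244.    34. ]
 [ 572.2 -371.5   34. ]
 [ 474.3 -385.4   34. ]
 [ 454.9 -257.9   34. ]] [128.9  98.9 129.   99.3] [ 513.6 -314.7   34. ]
dieA [380.6 111.3  20. ]
dieB [387.   -8.5  20. ]
lam [ 376.9 -118.1    9. ]
cup [773.7  81.8  85. ]
deal [764.8 -77.7  18. ]
spB [ 394.2 -357.2   16. ]
```

View pics/bay_s.png

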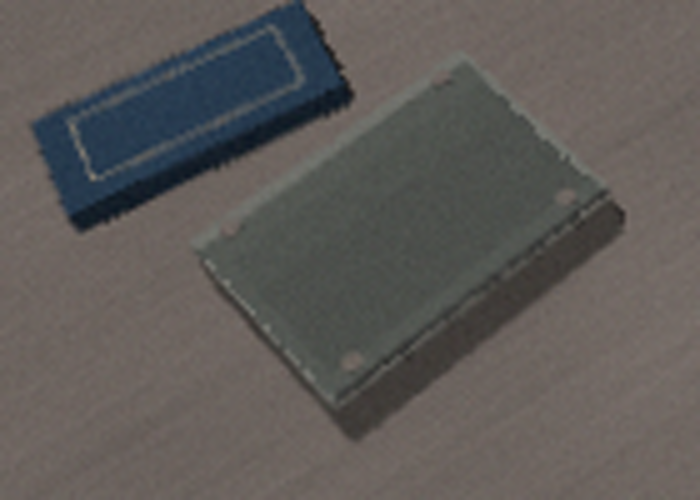

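The bay fits its 100×130 outline well: centre (514,-315), yaw +0.149. The reader mouth is near (569,247), and the nose is near (565,193). Spare_b and the roof corners are clear in the scene view. Now a helper for move sizes.

```bash
cat >> h.py <<'E'
def rel(x,y,z,deg):
    """shift/turn to TCP (x,y,z), tool down, tool y at heading deg"""
    o=manip.get_obs(); Rc=R.from_quat(o["ee_rot"]); a=np.radians(deg)
    ty=np.array([np.cos(a),np.sin(a),0]); tz=np.array([0,0,-1.]); T=R.from_matrix(np.c_[np.cross(ty,tz),ty,tz])
    print(np.round(Rc.inv().apply(np.array([x,y,z])-o["position"]),1),np.round((Rc.inv()*T).as_rotvec(degrees=True),1))
E
python3 -c "
from h import *
rel(567.4,223.4,150,-5.4)
b=cast('scene',[(90+u/5-.4,280+v/5-.4) for u,v in [(608,192),(335,403),(197,245),(462,55)]],34);print(b,b.mean(0))
n=cast('scene',[(385,223)],16);print(n)"
```

```text
[-467.9 -233.7   81. ] [-0.1  0.  77. ]
[[ 558.53445419 -247.62005384   34.        ]
 [ 575.46326721 -373.44376754   34.        ]
 [ 477.63802124 -386.04070426   34.        ]
 [ 460.05365945 -260.8921155    34.        ]] [ 517.92235052 -316.99916029   34.        ]
[[575.16751461 223.13179363  16.        ]]
```

```bash
python3 -m crank '[[[-50,-25,5,0,0,9.6],[-100,-50,10,0,0,19.2],[-150,-75,15,0,0,28.9],[-200,-100,20,0,0,38.5],[-260,-130,25,0,0,48],[-315,-158,30,0,0,57.8],[-370,-185,35,0,0,67.4],[-425,-212,40,0,0,77]]]' 1 && python3 -c "
from h import *
rel(567.4,223.4,80,-5.4)"
```

```text
t: 1.2
position: [533.2, 258.0, 191.4]
ee_rot: [0.741, 0.671, 0.0, -0.0]
ft_force: [0.4, 0.5, 0.3]
finger_gap: 85.4
grasp_force: 0.0
[-31.1  37.4 111.4] [ 0.  -0.  -0.3]
```

```bash
python3 -m crank '[[[-16,19,30,0,0,0],[-31,37.5,60,0,0,0],[-31,37.5,90,0,0,0],[-31,37.5,111,0,0,0],[-31,37.5,111,0,0,0]]]' && python3 -c "
from h import *
rel(567.4,223.4,1,-5.4)
im=manip.snapshot('scene')
cv2.imwrite('pics/s1.png',cv2.resize(im[140:260,330:490],None,fx=5,fy=5)[:,:,::-1])"
```

```text
t: 1.82
position: [565.3, 224.6, 78.8]
ee_rot: [0.74, 0.673, -0.002, -0.001]
ft_force: [0.4, -0.4, -0.3]
finger_gap: 85.4
grasp_force: 0.0
[-0.9  2.5 77.8] [-0.2  0.1  0. ]
```

View pics/s1.png

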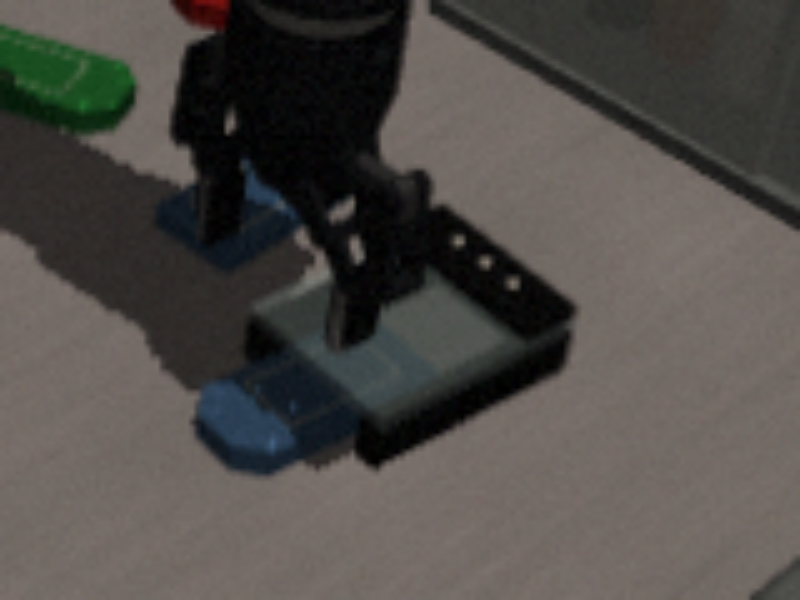

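The open fingers hover above the plaque and the mouth edge, with the plaque's nose free at crop (235,425). Descending and closing.

```bash
python3 -m crank '[[[-1,2,30,0,0,0],[-1,2,60,0,0,0],[-1,2,75,0,0,0],[-1,2,76.5,0,0,0],[-1,2,76.5,0,0,0]]]' && python3 -m crank '[[[0,0,0,0,0,0],[0,0,0,0,0,0],[0,0,0,0,0,0],[0,0,0,0,0,0],[0,0,0,0,0,0],[0,0,0,0,0,0]]]' -1 30
```

```text
t: 2.5
position: [569.1, 224.1, 5.1]
ee_rot: [0.74, 0.673, 0.001, 0.0]
ft_force: [0.0, -0.1, 0.6]
finger_gap: 85.7
grasp_force: 0.0
t: 3.25
position: [568.2, 224.0, 4.9]
ee_rot: [0.739, 0.673, 0.0, -0.0]
ft_force: [-3.2, 0.2, 5.8]
finger_gap: 54.9
grasp_force: 30.9
```

```bash
python3 -m crank '[[[-8,0,0,0,0,0],[-20,0,0,0,0,0],[-34,0,0,0,0,0],[-48,0,0,0,0,0],[-62,0,0,0,0,0],[-76,0,0,0,0,0],[-88,0,0,0,0,0],[-88,0,0,0,0,0]]]' && python3 -c "
from h import *
im=manip.snapshot('scene')
cv2.imwrite('pics/s2.png',cv2.resize(im[140:280,310:470],None,fx=4,fy=4)[:,:,::-1])"
```

```text
t: 4.25
position: [561.0, 134.7, 4.9]
ee_rot: [0.74, 0.672, 0.001, 0.001]
ft_force: [-0.5, -0.8, 7.1]
finger_gap: 54.8
grasp_force: 32.0
```

View pics/s2.png

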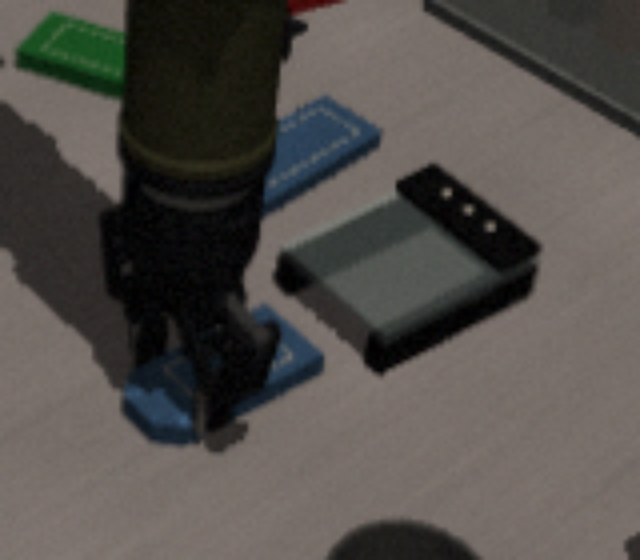

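The plaque is drawn out flat, with its tail at crop (300,345) well clear of the mouth at (330,330). Next I'll drag it to just in front of the bay.

```bash
python3 -c "
from h import *
rel(499.2,-202,5,8.1)"
```

```text
[-3.411e+02 -2.940e+01 -1.000e-01] [  0.1   0.  -13.6]
```

```bash
python3 -m crank '[[[-10,-1,0,0,0,0],[-30,-3,0,0,0,-1],[-52,-5,0,0,0,-2],[-75,-7,0,0,0,-3],[-98,-9,0,0,0,-4],[-121,-11,0,0,0,-5],[-144,-13,0,0,0,-6],[-167,-15,0,0,0,-7]]]' && python3 -m crank '[[[-24,0.5,0,0,0,-1],[-48,0.5,0,0,0,-2],[-72,1,0,0,0,-3],[-96,1,0,0,0,-4],[-120,2,0,0,0,-5],[-136,2,0,0,0,-6],[-140,2,0,0,0,-6.6],[-140,2,0,0,0,-6.6]]]' && python3 -c "
from h import *
rel(499.2,-202,5,8.1)"
```

```text
t: 5.3
position: [530.7, -28.0, 4.9]
ee_rot: [0.696, 0.718, 0.002, 0.0]
ft_force: [1.0, 6.4, 7.4]
finger_gap: 54.8
grasp_force: 32.0
t: 6.3
position: [535.8, -168.1, 4.9]
ee_rot: [0.655, 0.756, 0.001, 0.0]
ft_force: [0.7, 4.4, 9.1]
finger_gap: 55.2
grasp_force: 32.3
[-28.3 -41.   -0.2] [ 0.1 -0.   0.1]
```

```bash
python3 -m crank '[[[-4,-10,0,0,0,0],[-10,-24,0,0,0,0],[-16,-36,0,0,0,0],[-22,-41,0,0,0,0],[-28,-41,0,0,0,0],[-28,-41,0,0,0,0]]]' && python3 -m crank '[[[0,0,0,0,0,0],[0,0,0,0,0,0],[0,0,0,0,0,0],[0,0,-40,0,0,0],[0,0,-90,0,0,0],[50,0,-120,0,0,0],[100,0,-120,0,0,0],[150,0,-120,0,0,0]]]' 1 && python3 -c "
from h import *
im=manip.snapshot('top'); s=manip.snapshot('scene')
for n,i in(('top',im),('scene',s)):
  for c in blues(i,150):
    P=cast(n,c.reshape(-1,2),16)[:,:2]; print(n,cv2.boundingRect(c),cv2.minAreaRect(P.astype(np.float32)))
a=cv2.resize(im[200:320,360:500],None,fx=4,fy=4);b=cv2.resize(s[240:390,80:300],None,fx=3,fy=3)
b=cv2.resize(b,(560,380)); 
cv2.imwrite('pics/t3.png',cv2.resize(np.hstack([a,cv2.resize(s[240:360,80:300],(880,480))[:,:,:]]),(800,267))[:,:,::-1]); cv2.imwrite('pics/t3a.png',a[:,:,::-1])"
```

```text
t: 7.05
position: [498.7, -200.8, 4.8]
ee_rot: [0.654, 0.756, 0.001, -0.001]
ft_force: [-1.3, 6.9, 11.6]
finger_gap: 54.9
grasp_force: 32.6
t: 8.05
position: [477.3, -52.6, 124.5]
ee_rot: [0.655, 0.756, 0.0, 0.001]
ft_force: [1.0, 0.4, 0.4]
finger_gap: 85.6
grasp_force: 0.0
top (196, 269, 34, 19) ((438.5936279296875, 361.7996826171875), (93.03636932373047, 49.80824661254883), 89.40190887451172)
top (411, 244, 16, 19) ((499.60498046875, -207.53369140625), (50.16572952270508, 39.53335189819336), 6.165515422821045)
scene (97, 280, 62, 43) ((394.06378173828125, -360.5599670410156), (117.50670623779297, 55.3986930847168), 85.23664855957031)
scene (203, 264, 54, 42) ((495.5761413574219, -173.0599365234375), (54.45948791503906, 118.66360473632812), 8.762351036071777)
scene (362, 164, 43, 27) ((443.9195556640625, 349.59197998046875), (54.540611267089844, 118.0078353881836), 1.6185799837112427)
```

View pics/t3a.png

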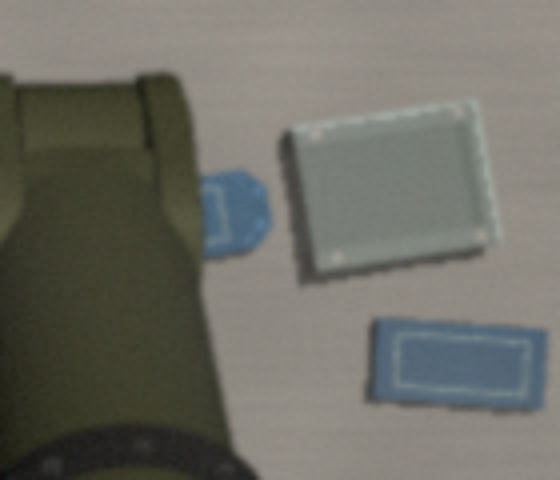

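Released in front of the bay: the nose is at crop (268,210), and the bay mouth is at (290,135)–(315,275). The plaque is aligned to within about 1° and 2 mm, by the scene view. Now going in behind the tail with the fingers narrowed.

```bash
python3 -c "
from h import *
rel(479.5,-55,5,8)"; python3 -m crank '[[[2,2,0,0,0,0],[2,2,0,0,0,0],[2,2,0,0,0,0],[2,2,30,0,0,0],[2,2,60,0,0,0],[2,2,90,0,0,0],[2,2,114,0,0,0],[2,2,119,0,0,0]]]' -0.5 && python3 -c "
from h import *
rel(483.9,-86.8,4.5,8)"
```

```text
[ -7.7   1.8 119.1] [-0.  -0.1  0.7]
t: 9.15
position: [478.3, -52.1, 3.6]
ee_rot: [0.655, 0.756, -0.001, -0.001]
ft_force: [-0.8, -0.4, -0.5]
finger_gap: 21.2
grasp_force: 0.0
[-35.1   0.7  -0.9] [-0.2 -0.   0.1]
```

```bash
python3 -m crank '[[[-15,0.5,-1,0,0,0],[-30,0.5,-1,0,0,0],[-42,0.5,-1,0,0,0],[-54,0.5,-1,0,0,0],[-66,0.5,-1,0,0,0],[-78,0.5,-1,0,0,0],[-90,0.5,-1,0,0,0],[-100,0.5,-1,0,0,0]]]' && python3 -m crank '[[[-10,0,0,0,0,0],[-20,0,0,0,0,0],[-30,0,0,0,0,0],[-40,0,0,0,0,0],[-50,0,0,0,0,0],[-60,0,0,0,0,0],[-65,0,0,0,0,0],[-65,0,0,0,0,0]]]' && python3 -c "
from h import *
o=manip.get_obs();d=o['position'][:2]-[517,-316.5];print('bay xy of tcp',d@[.9904,.1384],d@[-.1384,.9904])
s=manip.snapshot('scene')
cv2.imwrite('pics/s4.png',cv2.resize(s[250:370,80:240],None,fx=5,fy=5)[:,:,::-1])"
```

```text
t: 10.15
position: [494.0, -149.8, 6.3]
ee_rot: [0.654, 0.756, 0.0, -0.0]
ft_force: [-1.0, 5.3, 5.0]
finger_gap: 21.8
grasp_force: 2.9
t: 11.15
position: [503.2, -215.2, 6.0]
ee_rot: [0.655, 0.756, -0.0, 0.0]
ft_force: [0.8, 1.3, 0.5]
finger_gap: 21.3
grasp_force: 0.5
bay xy of tcp 0.3516997241829232 102.27046239821503
```

View pics/s4.png

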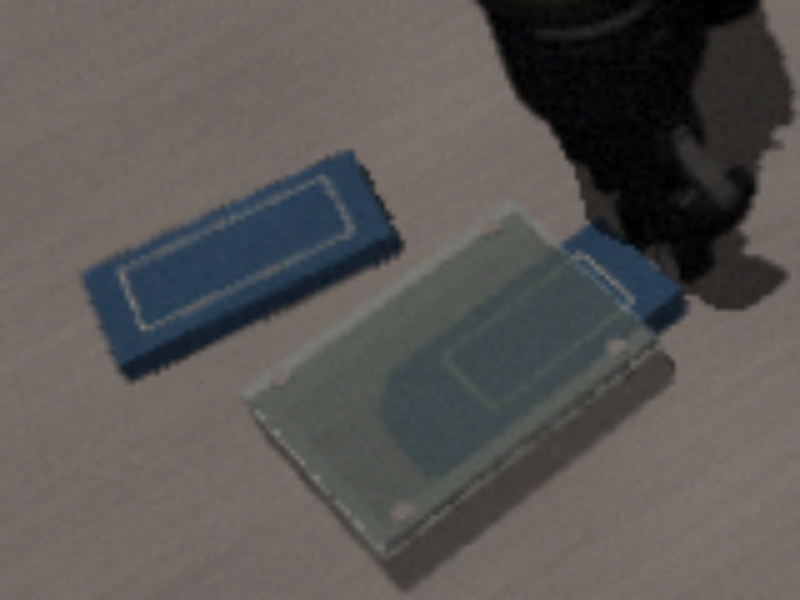

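The plaque is straight in the bay: its nose shows under the clear roof at (400,420) and its tail at (640,260). Measuring the distance left.

```bash
python3 -c "
from h import *
f=lambda L,z:cast('scene',[(80+u/5-.4,250+v/5-.4) for u,v in L],z)[:,:2]
C=np.array([517.9,-317]);a=.138;M=np.array([[np.cos(a),-np.sin(a)],[np.sin(a),np.cos(a)]])
for L,z in(([(598,225),(688,292)],16),([(690,308)],0),([(512,203),(660,343),(245,397),(385,550)],34)): print((f(L,z)-C)@M)"
```

```text
[[-28.1794009   87.44428169]
 [ 27.26851443  91.97633225]]
[[23.36031156 92.53139489]]
[[-50.44888028  64.14766325]
 [ 50.75219679  63.37956706]
 [-49.14627022 -63.88162469]
 [ 48.19841706 -63.12962967]]
```

```bash
python3 -m crank '[[[-6,0,0,0,0,0],[-12,0,0,0,0,0],[-18,0,0,0,0,0],[-20,0,0,0,0,0],[-22,0,0,0,0,0],[-22,0,0,0,0,0]]]' && python3 -m crank '[[[-1,0,0,0,0,0],[-2,0,0,0,0,0],[-2,0,0,0,0,0]]]' && python3 -c "
from h import *
o=manip.get_obs();d=o['position'][:2]-[517,-316.5];print('bay xy of tcp',d@[.9904,.1384],d@[-.1384,.9904])
s=manip.snapshot('scene')
cv2.imwrite('pics/s5.png',cv2.resize(s[250:370,80:240],None,fx=5,fy=5)[:,:,::-1])"
```

```text
t: 11.95
position: [506.3, -236.7, 5.9]
ee_rot: [0.655, 0.756, -0.0, 0.0]
ft_force: [-0.4, 2.9, 0.5]
finger_gap: 21.4
grasp_force: 0.8
t: 12.32
position: [506.6, -238.6, 5.9]
ee_rot: [0.655, 0.756, -0.0, 0.0]
ft_force: [-0.8, 2.1, -0.2]
finger_gap: 21.3
grasp_force: 0.9
bay xy of tcp 0.48671847489202186 78.60350587544052
```

View pics/s5.png

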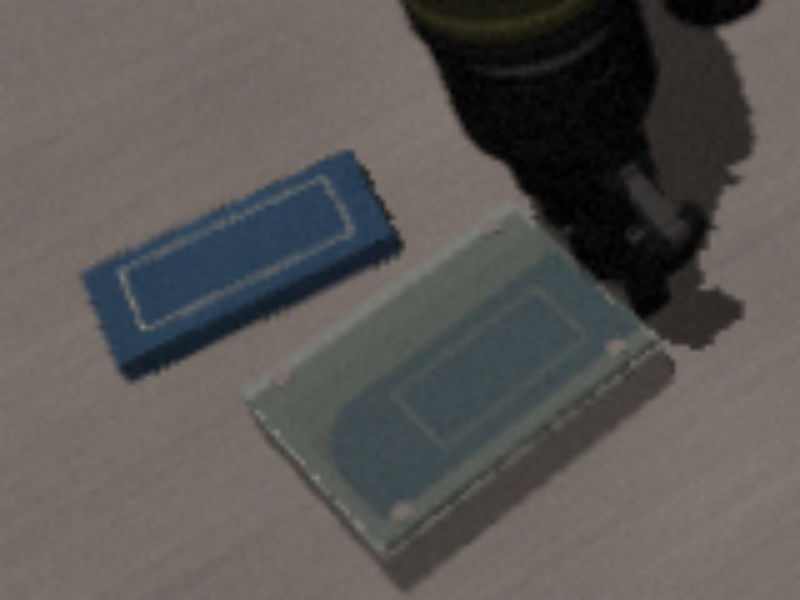

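The plaque is nearly home, with its nose at crop (345,460), but the force shows no wall contact yet. Creeping in until it touches.

```bash
python3 -m crank '[[[-1,0,0,0,0,0],[-2,0,0,0,0,0],[-2,0,0,0,0,0]]]' && python3 -m crank '[[[-0.7,0,0,0,0,0],[-1.5,0,0,0,0,0],[-1.5,0,0,0,0,0]]]'
```

```text
t: 12.75
position: [506.9, -240.3, 5.9]
ee_rot: [0.655, 0.756, 0.0, -0.0]
ft_force: [0.3, 1.8, 0.1]
finger_gap: 21.4
grasp_force: 1.2
t: 13.12
position: [506.9, -240.3, 5.9]
ee_rot: [0.654, 0.756, 0.0, -0.001]
ft_force: [-0.4, 6.8, 1.5]
finger_gap: 21.6
grasp_force: 3.4
```

```bash
python3 -m crank '[[[-1,0,0,0,0,0],[-1.5,0,0,0,0,0],[-1.5,0,0,0,0,0]]]' && python3 -m crank '[[[4,0,0,0,0,0],[25,0,0,0,0,0],[50,0,-20,0,0,0],[80,0,-70,0,0,0],[110,0,-120,0,0,0],[150,0,-150,0,0,0],[200,0,-150,0,0,0],[200,0,-150,0,0,0]]]' && python3 -c "
from h import *
s=manip.snapshot('scene');t=manip.snapshot('top')
a=cv2.resize(s[265:365,120:230],(440,400),interpolation=2);b=cv2.resize(t[215:285,420:490],(400,400),interpolation=2)
im=np.hstack([a,b[:,:360]]);im=cv2.convertScaleAbs(im,alpha=1.8)
cv2.imwrite('pics/f.png',im[:,:,::-1])"
```

```text
t: 13.5
position: [506.9, -240.4, 5.9]
ee_rot: [0.654, 0.757, 0.001, -0.002]
ft_force: [-2.0, 10.4, 5.3]
finger_gap: 21.6
grasp_force: 5.3
t: 14.5
position: [478.2, -40.6, 156.6]
ee_rot: [0.652, 0.758, 0.001, 0.0]
ft_force: [-0.1, 0.0, -0.4]
finger_gap: 21.4
grasp_force: 0.0
```

View pics/f.png

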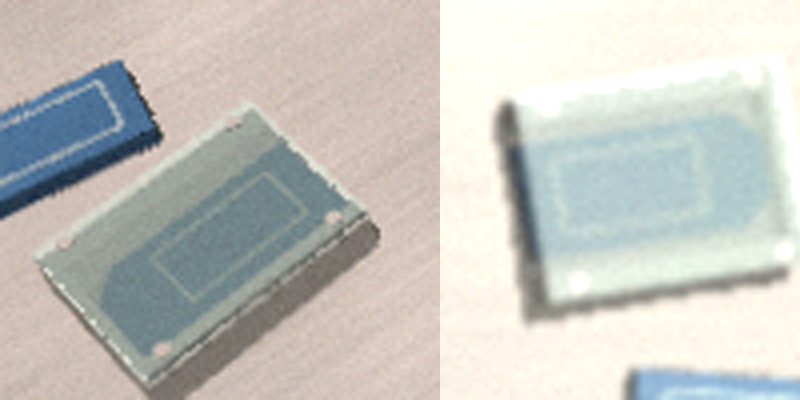

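The plaque is under the roof with its nose at the rear wall. One last numeric check of pose before handing in.

```bash
python3 -c "
from h import *
np.set_printoptions(precision=1,suppress=True)
f=lambda L,z:cast('scene',[(120+u/4-.4,265+v/4-.4) for u,v in L],z)[:,:2]
g=lambda L,z:cast('top',[(420+u/5.714-.4,215+v/5.714-.4) for u,v in L],z)[:,:2]
def fr(b,P):
    C=b.mean(0);y=(b[0]+b[1]-b[2]-b[3]);y/=np.hypot(*y);print((P-C)@np.array([[y[1],y[0]],[-y[0],y[1]]]))
fr(f([(250,102),(368,213),(38,260),(152,383)],34),f([(278,150),(115,268),(100,300),(140,352)],16))
fr(g([(75,98),(113,303),(350,270),(325,58)],34),g([(88,143),(275,115),(328,135),(330,190),(302,222),(105,250)],16))"
```

```text
[[-27.9  61.2]
 [-30.4 -37.6]
 [-20.3 -53. ]
 [ 18.8 -56.1]]
[[ 28.8  53.7]
 [ 28.9 -38.9]
 [ 15.5 -63. ]
 [-11.  -59.2]
 [-24.3 -43. ]
 [-23.5  54.2]]
```

```bash
python3 -c "
from plant import manip
print(manip.job_done())"
```

```text
the job is handed in; nothing more can be done
None
```

The plaque is in the storage bay nose first, within about 1.5° of straight; contact force showed it resting on the rear wall, and the job is handed in, though no verdict came back.

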